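Fetch the bicycle key from its compartment

TASK

The bicycle key is in the compartment with the blue pull: slide that panel fully open, take the key out and lower it into the steel bowl, letting go only once it is down inside, then slide the panel fully shut again. Keep the other three compartments closed, and leave the bowl, bike bell, hairbrush and key hook standing where they are.

Things in the scene. Friction and masses are not known exactly. Their poses are not given: they have to be found in the camera images.
- shelf: Smoked glass slab 280 x 400 x 6 mm, fixed, carrying four compartments in a row along its y (pitch 94 mm, colour order varies). Origin on the worktop below the row's middle; x: the way all panels open (roughly away from the robot), z up. It reaches 85 mm to -x and 195 mm to +x. Behind (+x of) each compartment is a solid deck 38 mm above the worktop, on which the opened panel lies.
- cell_blue: Compartment with the blue pull, fixed on the shelf (the others are alike). Origin: centre of its underside, 6 mm above the worktop; axes as the shelf's. Open-topped cubby 110 mm (x) by 84 mm (y) inside, walls 4 mm; inner floor 4 mm and rim 32 mm above the origin. Closed by a dark panel 118 x 88 x 6 mm with a thin metal line near its edge on the robot's side.
- pull_blue (a point): Middle of the top face of the blue pull, the upright bar in the middle of that panel: 12 mm thick along x, 40 mm wide along y, 22 mm tall (the panel's top face is 22 mm below this point). x: the opening direction, y: along the row, z up. Moves with the panel; with the panel shut it is above the middle of its compartment.
- pull_yellow (a point): Middle of the top face of the yellow pull, the upright bar in the middle of that panel: 12 mm thick along x, 40 mm wide along y, 22 mm tall (the panel's top face is 22 mm below this point). x: the opening direction, y: along the row, z up. Moves with the panel; with the panel shut it is above the middle of its compartment.
- pull_red (a point): Middle of the top face of the red pull, the upright bar in the middle of that panel: 12 mm thick along x, 40 mm wide along y, 22 mm tall (the panel's top face is 22 mm below this point). x: the opening direction, y: along the row, z up. Moves with the panel; with the panel shut it is above the middle of its compartment.
- pull_white (a point): Middle of the top face of the white pull, the upright bar in the middle of that panel: 12 mm thick along x, 40 mm wide along y, 22 mm tall (the panel's top face is 22 mm below this point). x: the opening direction, y: along the row, z up. Moves with the panel; with the panel shut it is above the middle of its compartment.
- lid_blue (a joint): Sliding panel of the compartment with the blue pull: 0 = shut, 0.110 m = fully open (end stops at both). Slides level away from the robot; stays where it is left; needs 2 to 4 N.
- lid_yellow (a joint): Sliding panel of the compartment with the yellow pull: 0 = shut, 0.110 m = fully open (end stops at both). Slides level away from the robot; stays where it is left; needs 2 to 4 N.
- lid_red (a joint): Sliding panel of the compartment with the red pull: 0 = shut, 0.110 m = fully open (end stops at both). Slides level away from the robot; stays where it is left; needs 2 to 4 N.
- lid_white (a joint): Sliding panel of the compartment with the white pull: 0 = shut, 0.110 m = fully open (end stops at both). Slides level away from the robot; stays where it is left; needs 2 to 4 N.
- key: Bicycle key, flat on the floor of the blue-pull compartment. Blue plastic fob 40 (x) x 16 (y) x 18 mm (z), steel blade 8 x 3 mm sticking out 26 mm at its +x end; about 35 g. Origin: centre of the fob's underside; z up. At the start it lies along the row within 0.35 rad, blade to the shelf's +y; fob from 12 mm on the -x side to 8 mm on the +x side of the compartment's middle, 8 to 18 mm off it to -y.
- bowl: Round stainless steel bowl standing loose on the worktop, left or right of the shelf: rim diameter 170 mm, height 55 mm, wall 3 mm, about 0.38 kg. Origin: centre of its underside; z up. The inner floor lies about 4 mm above the origin at the middle; the sides slope up to the rim.
- brush: Bystander: wooden hairbrush lying bristles up on the worktop, on the side away from the bowl, 197 mm long, 64 mm wide, 27 mm high. Origin on its underside near the middle, x towards the head (reaches +117 mm, handle to -100 mm).
- bell: Bystander: blue plastic bike bell, dome 56 mm across, 40 mm high, black foot and thumb lever, standing loose beyond the bowl or brush. Origin: centre of its underside.
- hookstand: Bystander: loose dark steel stand, round foot 84 mm across, 169 mm high, hook towards its -x side with two house keys on it. Origin: centre of its underside.
There are look-alikes about, which are no part of the job. Of the things like the bowl, leave any that is black or brown; of the rest the larger one is meant.

How it is judged:
By the outcome, as a careful person would: the job done as asked, in the order asked, and still so for the second after the job is handed in, with the robot touching nothing.
It also fails if it takes over 72 s, if anything falls off the work surface, if the arm or the gripper's body presses on something with over 40 N, if the wrist force passes 120 N, or if a joint passes its speed limit or range.

ROBOT

A 6-joint arm with a two-finger parallel gripper is mounted at the origin on the work surface. World frame = base frame: x ahead of the robot, y to its left, z up, the work surface at z = 0. Lengths are in m, angles in rad, forces in N, time in s.
With the tool pointing down it reaches from about 0.4 to 0.825 m from the base axis. Payload 7 kg.
Tool frame: the origin (TCP) lies at the very end of the fingers, on their centre line; the grasp point (between the pads) lies 19 mm behind it; z points along the fingers, y is the direction in which the jaws open and shut (so a half turn about z gives the same grasp; the last joint's range is limited). The gripper opens to 85 mm and grips with 20 to 120 N. Pads are 22 mm wide; open, the fingers measure 114 mm over their backs; the gripper's body (76 mm by 85 mm) begins 54 mm behind the grasp point. The pads swing forward as they close: fully open they stand 13 mm farther back than shut.
Start: joints at [1.63, 0.359, 0.012, 0, -1.224, -0.288], TCP at [0.153, 0.657, 0.231] pointing down, gripper open.
Joint ranges: [-3.07, 3.07], [-1.43, 2.12], [-1.02, 1.25], [-3.03, 1.67], [-3.05, -0], [-3.03, 3.03]. Speed limits (rad/s): [2.39, 2.39, 3.01, 3.14, 3.14, 3.14].

INTERFACE

Orientations are given as a rotation vector (axis times angle).
In Python, from bench import move_pose, move_linear, goto_joints, ungrasp, close_gripper, hold, solve_ik, sense, read_camera, get_calibration, Unreachable, finish_job gives the robot as it stands. The module is installed in compiled form; this text tells all that it offers. Calls block until the motion is done:
- move_pose(position, orientation): joint-space move of the TCP to a pose.
- move_linear(position, attitude=None, velocity=0.15): straight line of the TCP; attitude=None keeps the orientation; velocity is the mean speed in m/s.
- goto_joints(angles): joint-space move.
- ungrasp() and close_gripper(grasp_force=None): open the fingers fully, or close them until they stop; grasp_force is the grip in N (None keeps the last).
- hold(seconds).
- solve_ik(position, orientation): joint angles nearest the present ones, or None.
- sense(): the state.
- read_camera(name): name is "side" or "top" or "wrist"; returns (picture, depth): 420x560x3 uint8, blue, green, red; 420x560 float32, m along the optical axis (not along the pixel's ray), 0 where there is no reading.
- get_calibration(name): a dict with "camera_matrix" (3x3 intrinsics, pixels), "cam_to_world" (4x4, takes a point from camera to world coordinates); the wrist camera has in their place "tool_from_camera" (4x4, takes a point from camera to tool coordinates, whose origin is the TCP and whose axes are the flange's). Camera axes: x right, y up, looking along -z (the intrinsics and any distortion apply to the point x, -y, -z); pixel columns grow to the right and rows downward; lengths in m; the calibration is good to about 2 mm. A picture is of the moment at which its call begins: read the wrist's pose just before it. get_calibration takes no time and is no camera call.
A pose or a line that the arm cannot do raises Unreachable and nothing moves.
- finish_job(): hands the job in, once; it reports no verdict.
The state is a dict: "t": time; "joints": joint angles; "joint_vel": joint speeds; "joint_efforts": joint torques, N m; "eef_pos": TCP position; "ee_rot": TCP orientation; "wrist_force": force on the tool from outside, world axes, zero at the start; "torque": the same for the moment, N m; "gripper_width": finger opening in m.
Only numpy, scipy, OpenCV 4.12 (cv2) and the standard library are available. Lean on these libraries where they do the work, as an engineer would, in place of code of your own. Each camera call takes 0.05 s, during which the arm holds its last target.

## Working session

There is one attempt and no reset: what is moved stays moved. The work goes in short steps, each a Python script; the robot and the scene stay as the last script left them, time stands still between calls to the robot, and variables do not carry over. Pictures are saved under pics/ and viewed, and the job is handed in when it is done.

```bash
mkdir -p pics
python3 - <<'E'
from bench import *
import cv2,numpy as np
s=sense();print({k:np.round(v,3).tolist() for k,v in s.items()})
for n in ("side","top","wrist"):
    im,d=read_camera(n);cv2.imwrite(f"pics/{n}0.png",im);np.save(f"{n}0.npy",d)
    c=get_calibration(n);print(n,{k:np.round(v,4).tolist() if not isinstance(v,str) else v for k,v in c.items()},(d==0).mean())
E
```

```text
{'t': 0.0, 'joints': [1.63, 0.359, 0.011, -0.0, -1.224, -0.288], 'joint_vel': [0.001, -0.001, -0.0, 0.001, -0.0, 0.0], 'joint_efforts': [0.001, -58.332, 29.341, 6.936, -0.006, -0.0], 'eef_pos': [0.153, 0.657, 0.23], 'ee_rot': [3.119, -0.359, -0.0], 'wrist_force': [0.489, -0.507, 0.278], 'torque': [-0.051, -0.045, -0.007], 'gripper_width': 0.086}
side {'camera_matrix': [[430.2462, 0.0, 278.487], [0.0, 430.2462, 208.9627], [0.0, 0.0, 1.0]], 'cam_to_world': [[0.96, 0.2126, -0.182, 0.2841], [-0.2798, 0.7175, -0.6379, -0.9144], [-0.0051, 0.6633, 0.7483, 1.0127], [0.0, 0.0, 0.0, 1.0]]} 0.003983843537414966
top {'camera_matrix': [[474.1139, 0.0, 272.6544], [0.0, 474.1139, 200.7479], [0.0, 0.0, 1.0]], 'cam_to_world': [[0.0038, 0.9957, -0.0923, 0.3767], [-1.0, 0.0035, -0.0035, -0.1179], [-0.0031, 0.0923, 0.9957, 1.4329], [0.0, 0.0, 0.0, 1.0]]} 0.004217687074829932
wrist {'camera_matrix': [[362.4744, 0.0, 273.4288], [0.0, 362.4744, 211.3308], [0.0, 0.0, 1.0]], 'tool_from_camera': [[-0.0016, 0.9533, 0.3019, 0.0778], [1.0, 0.0012, 0.0015, 0.0001], [0.0011, 0.3019, -0.9533, -0.1429], [0.0, 0.0, 0.0, 1.0]]} 0.0038180272108843537
```

View pics/top0.png

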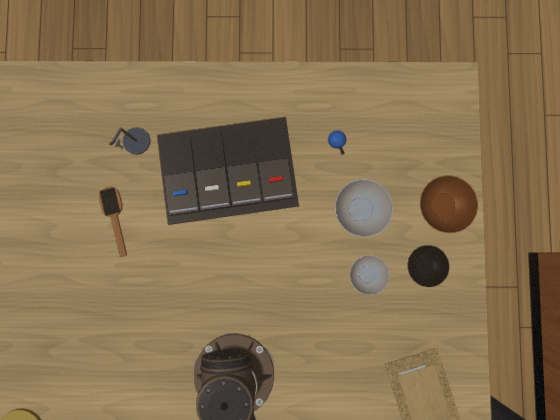

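View pics/side0.png

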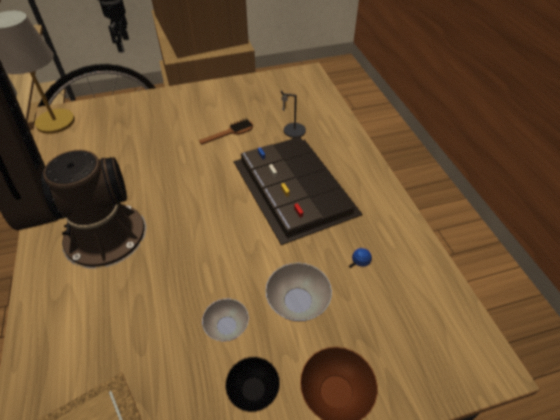

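The top view shows the row of compartments: blue pull at (180,193), white at (211,188), yellow at (243,184), red at (276,179).

What could be mistaken for the targets:
- **Blue things:** the blue pull at (180,193), or the blue bell dome at (337,139). I take the pull on the panel.
- **Bowls:** large grey (364,208), small grey (369,275), black (428,266), brown (448,204). I take the large grey one.

Next I'll check both choices in a close crop and measure them.

```bash
cat > h.py <<'E'
import numpy as np,cv2
from bench import *
from scipy.spatial.transform import Rotation as R
def cam(n,T=None):
    c=get_calibration(n);K=np.array(c["camera_matrix"])
    if n=="wrist": M=T@np.array(c["tool_from_camera"])
    else: M=np.array(c["cam_to_world"])
    return K,M
def tool():
    s=sense();T=np.eye(4);T[:3,:3]=R.from_rotvec(s["ee_rot"]).as_matrix();T[:3,3]=s["eef_pos"];return T
def ray(n,uv,T=None):
    K,M=cam(n,T);uv=np.atleast_2d(uv).astype(float)
    d=np.c_[(uv[:,0]-K[0,2])/K[0,0],-(uv[:,1]-K[1,2])/K[1,1],-np.ones(len(uv))]
    return M[:3,3],d@M[:3,:3].T
def plane(n,uv,z,T=None):
    o,d=ray(n,uv,T);return o+d*((z-o[2])/d[:,2])[:,None]
def proj(n,P,T=None):
    K,M=cam(n,T);p=(np.atleast_2d(P)-M[:3,3])@M[:3,:3]
    return np.c_[K[0,2]+K[0,0]*p[:,0]/-p[:,2],K[1,2]-K[1,1]*p[:,1]/-p[:,2]]
def dpt(n,u,v,dep,T=None):
    o,d=ray(n,np.c_[u,v],T);return o+d*dep[:,None]
E
python3 - <<'E'
from h import *
im=cv2.imread("pics/top0.png");d=np.load("top0.npy")
side=cv2.imread("pics/side0.png");ds=np.load("side0.npy")
print("base",proj("top",[0,0,0]),proj("side",[0,0,0]))
hsv=cv2.cvtColor(im,cv2.COLOR_BGR2HSV)
hs=cv2.cvtColor(side,cv2.COLOR_BGR2HSV)
rng={"blue":((105,140,80),(125,255,255)),"yellow":((22,170,150),(33,255,255)),"red":((0,200,100),(5,255,255)),"white":((0,0,165),(180,70,255))}
roi={"top":(140,110,310,230),"side":(235,135,365,240)}
for n,H,D in (("top",hsv,d),("side",hs,ds)):
  x0,y0,x1,y1=roi[n]
  for k,(lo,hi) in rng.items():
    m=cv2.inRange(H,lo,hi);z=np.zeros_like(m);z[y0:y1,x0:x1]=m[y0:y1,x0:x1]
    nn,l,st,ce=cv2.connectedComponentsWithStats(z)
    if nn<2: print(n,k,None);continue
    i=1+np.argmax(st[1:,4]);vv,uu=np.where(l==i)
    P=dpt(n,uu,vv,D[vv,uu]);print(n,k,ce[i].round(1),st[i,4],"depthmed",np.median(P,0).round(4),"z",np.percentile(P[:,2],[10,90]).round(3),"plane60",plane(n,ce[i],.06).round(4))
# grey bowls: via depth, rim pixels
for n,D,seeds in (("top",d,[(364,208),(369,275)]),("side",ds,[(299,293),(226,320)])):
  v,u=np.mgrid[:420,:560];P=dpt(n,u.ravel(),v.ravel(),D.ravel()).reshape(420,560,3)
  for s in seeds:
    c=P[s[1],s[0]];r=np.hypot(P[...,0]-c[0],P[...,1]-c[1])
    m=(P[...,2]>.012)&(r<.13);nn,l,st,ce=cv2.connectedComponentsWithStats(m.astype(np.uint8))
    i=1+np.argmax(st[1:,4]);q=P[l==i];top=np.percentile(q[:,2],98)
    e=cv2.minEnclosingCircle(q[q[:,2]>top-.01][:,:2].astype(np.float32));print(n,s,"top",top.round(3),"circle",np.round(e[0],4),2*e[1])
a=cv2.resize(im[110:235,140:320],None,fx=3.3,fy=3.3,interpolation=cv2.INTER_CUBIC);cv2.imwrite("pics/crop0.png",a)
b=cv2.resize(im[120:300,310:490],None,fx=3,fy=3);cv2.imwrite("pics/crop1.png",b)
E
```

```text
base [[233.5790233  373.33339621]] [[103.78874499 234.34121382]]
top blue [179.4 192.1] 57 depthmed [0.528  0.1574 0.0653] z [0.061 0.069] plane60 [[0.5282 0.159  0.06  ]]
top yellow [242.9 182.8] 46 depthmed [ 0.5551 -0.0266  0.0663] z [0.063 0.069] plane60 [[ 0.5563 -0.0259  0.06  ]]
top red [273.2 179. ] 6 depthmed [ 0.5674 -0.1153  0.0656] z [0.06 0.07] plane60 [[ 0.5677 -0.1143  0.06  ]]
top white [211.2 187.2] 45 depthmed [0.5425 0.0661 0.0663] z [0.062 0.07 ] plane60 [[0.543  0.0664 0.06  ]]
side blue [261.  151.5] 22 depthmed [0.5292 0.153  0.0674] z [0.065 0.07 ] plane60 [[0.5317 0.1618 0.06  ]]
side yellow [284.6 187.6] 23 depthmed [ 0.5566 -0.028   0.0668] z [0.064 0.069] plane60 [[ 0.5587 -0.0228  0.06  ]]
side red [298.1 208.7] 33 depthmed [ 0.5697 -0.1241  0.0664] z [0.064 0.069] plane60 [[ 0.5716 -0.1179  0.06  ]]
side white [272.4 168.3] 19 depthmed [0.544  0.0654 0.0674] z [0.066 0.07 ] plane60 [[0.5461 0.0716 0.06  ]]
top (364, 208) top 0.058 circle [ 0.4862 -0.378 ] 0.16992497444152832
top (369, 275) top 0.041 circle [ 0.2914 -0.3944] 0.11607632040977478
side (299, 293) top 0.058 circle [ 0.4878 -0.3762] 0.1718856543302536
side (226, 320) top 0.04 circle [ 0.2932 -0.3923] 0.11711171269416809
```

View pics/crop0.png

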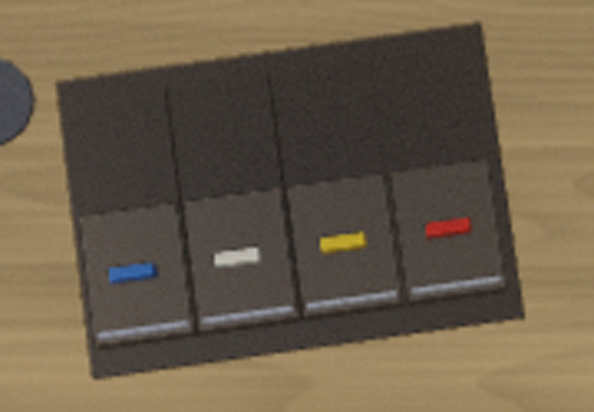

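View pics/crop1.png

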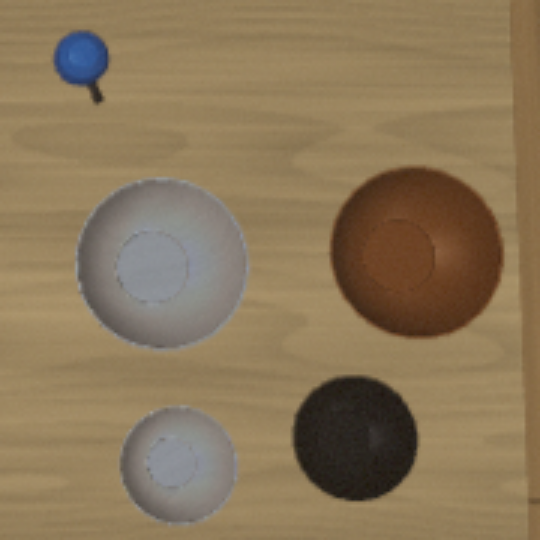

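Run:
```python
from h import *
d=np.load("wrist0.npy")
v,u=np.mgrid[:420,:560]
K,M=cam("wrist",np.eye(4))
P=dpt("wrist",u.ravel(),v.ravel(),d.ravel(),np.eye(4)).reshape(420,560,3)
m=(d>0)&(P[...,2]<.02)&(d<.25)
print(m.sum())
q=P[m]
for lo in np.arange(-.08,.01,.01):
    s=q[(q[:,2]>=lo)&(q[:,2]<lo+.01)]
    for sg in (-1,1):
        t=s[s[:,1]*sg>0]
        if len(t)>5: print("z%.2f"%lo,sg,len(t),"y",t[:,1].min().round(4),t[:,1].max().round(4),"x",t[:,0].min().round(4),t[:,0].max().round(4))
b=plane("top",[[364,208]],0.055);print(b)
# bowl profile
D=np.load("top0.npy");PP=dpt("top",u.ravel(),v.ravel(),D.ravel())
c=np.array([.487,-.377]);r=np.hypot(*(PP[:,:2]-c).T)
for a in range(0,90,8):
    k=(r>=a/1e3)&(r<(a+8)/1e3);print(a,PP[k,2].mean().round(4),end="; ")
```

```text
36241
z-0.08 -1 4161 y -0.0682 -0.0002 x -0.0012 0.019
z-0.08 1 4555 y 0.0 0.0701 x -0.0014 0.0189
z-0.07 -1 5654 y -0.0734 -0.0338 x -0.0091 0.0163
z-0.07 1 5878 y 0.0336 0.0748 x -0.008 0.0162
z-0.06 -1 1288 y -0.0725 -0.0417 x 0.0006 0.0151
z-0.06 1 1311 y 0.0412 0.0722 x 0.0005 0.015
z-0.05 -1 1129 y -0.0566 -0.0421 x -0.0108 0.0127
z-0.05 1 1148 y 0.0418 0.0564 x -0.0103 0.0124
z-0.04 -1 1119 y -0.0568 -0.0422 x -0.0109 0.0125
z-0.04 1 1118 y 0.042 0.0566 x -0.0112 0.0123
z-0.03 -1 873 y -0.0567 -0.0423 x -0.0106 0.0124
z-0.03 1 896 y 0.0421 0.0565 x -0.0106 0.0124
z-0.02 -1 318 y -0.054 -0.0422 x -0.0103 0.0123
z-0.02 1 306 y 0.0421 0.0494 x -0.011 0.0121
[[ 0.48407266 -0.37919449  0.055     ]]
0 0.0038; 8 0.0043; 16 0.0044; 24 0.0043; 32 0.0057; 40 0.0101; 48 0.0131; 56 0.0201; 64 0.0276; 72 0.0394; 80 0.0325; 88 0.0002;
```

View pics/wrist0.png

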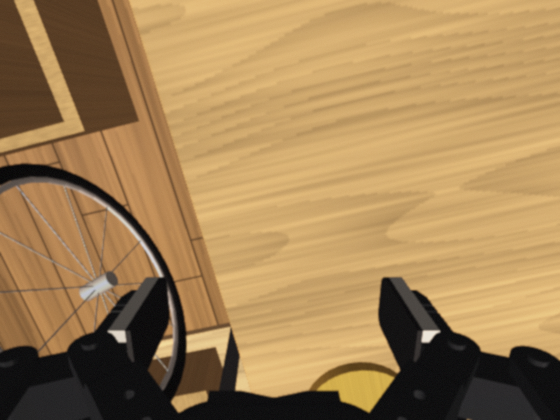

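Wrist view: both open fingers at about (140,310) and (405,310), with chamfered tips. The compartment is only 106–110 mm long, and the fingers measure 114 mm open. So I need the tip profile.

Run:
```python
from h import *
d=np.load("wrist0.npy")
v,u=np.mgrid[:420,:560]
P=dpt("wrist",u.ravel(),v.ravel(),d.ravel(),np.eye(4))
q=P[(d.ravel()>0)&(d.ravel()<.25)]
for lo in np.arange(-.034,.004,.002):
    s=q[(q[:,2]>=lo)&(q[:,2]<lo+.002)&(abs(q[:,0])<.02)]
    a=np.abs(s[:,1])
    if len(a): print("z%.3f"%lo,len(a),np.percentile(a,[1,99]).round(4),s[:,0].min().round(4),s[:,0].max().round(4))
# refined pulls at top plane z=.066
for uv in ((179.4,192.1),(211.2,187.2),(242.9,182.8)): print(plane("top",[uv],.066).round(4))
for uv in ((261,151.5),(272.4,168.3),(284.6,187.6),(298.1,208.7)): print(plane("side",[uv],.064).round(4))
print("hook",plane("top",[(136,140),(118,140)],0.0).round(3),"bell",plane("top",[337,139],.02).round(3),"brush",plane("top",[[110,190]],.02).round(3))
```

```text
z-0.034 442 [0.0422 0.056 ] -0.0109 0.0123
z-0.032 396 [0.0422 0.0561] -0.0109 0.0125
z-0.030 394 [0.0422 0.0563] -0.0106 0.0123
z-0.028 370 [0.0422 0.056 ] -0.0101 0.0124
z-0.026 350 [0.0423 0.0564] -0.0104 0.0124
z-0.024 343 [0.0422 0.0556] -0.0104 0.0124
z-0.022 312 [0.0422 0.0548] -0.0101 0.0122
z-0.020 251 [0.0423 0.0493] -0.0103 0.0123
z-0.018 208 [0.0422 0.0491] -0.011 0.0118
z-0.016 130 [0.0423 0.0432] -0.011 0.01
z-0.014 35 [0.0425 0.0432] -0.0074 0.0083
[[0.5276 0.1577 0.066 ]]
[[0.5422 0.0656 0.066 ]]
[[ 0.5554 -0.0264  0.066 ]]
[[0.5306 0.1573 0.064 ]]
[[0.545  0.0676 0.064 ]]
[[ 0.5575 -0.0266  0.064 ]]
[[ 0.5706 -0.1212  0.064 ]]
hook [[0.696 0.308 0.   ]
 [0.695 0.363 0.   ]] bell [[ 0.696 -0.307  0.02 ]] brush [[0.538 0.376 0.02 ]]
```

```bash
cat >> h.py <<'E'
def att(th,flip=True):
    """tool y along -/+ shelf x; tool x along -/+ row; z down"""
    sx=np.array([np.cos(th),np.sin(th),0]);y=-sx if flip else sx;z=np.array([0,0,-1.]);x=np.cross(y,z)
    return R.from_matrix(np.c_[x,y,z]).as_rotvec()
def shot(name):
    T=tool();im,d=read_camera("wrist");cv2.imwrite(f"pics/{name}.png",im);np.savez(name+".npz",T=T,d=d);return T,im,d
def st():
    s=sense();print("t%.1f"%s["t"],np.round(s["eef_pos"],4),"F",np.round(s["wrist_force"],1),"w%.4f"%s["gripper_width"])
E
python3 - <<'E'
from h import *
th=.147
for f in (True,False):
  for p in ((.53,.157,.17),(.53,.157,.05),(.64,.173,.05),(.487,-.377,.02)):
    q=solve_ik(p,att(th,f));print(f,p,None if q is None else np.round(q,2))
E
```

```text
True (0.53, 0.157, 0.17) [ 0.64  0.21 -0.35  0.   -1.02 -0.5 ]
True (0.53, 0.157, 0.05) [ 0.64  0.35 -0.48  0.   -0.74 -0.5 ]
True (0.64, 0.173, 0.05) [ 0.56  0.49 -0.22  0.   -0.85 -0.41]
True (0.487, -0.377, 0.02) [-0.34  0.47 -0.36  0.   -0.74  0.49]
False (0.53, 0.157, 0.17) [ 0.64  0.21 -0.35  0.   -1.02  2.65]
False (0.53, 0.157, 0.05) [ 0.64  0.35 -0.48  0.   -0.74  2.65]
False (0.64, 0.173, 0.05) [ 0.56  0.49 -0.22  0.   -0.85  2.73]
False (0.487, -0.377, 0.02) [-0.34  0.47 -0.36  0.   -0.74 -2.65]
```

Run:
```python
from h import *
move_pose([.522,.155,.19],att(.147))
st();shot("w1")
```

```text
t2.4 [0.522  0.1558 0.19  ] F [0.  1.  0.9] w0.0852
```

View pics/w1.png

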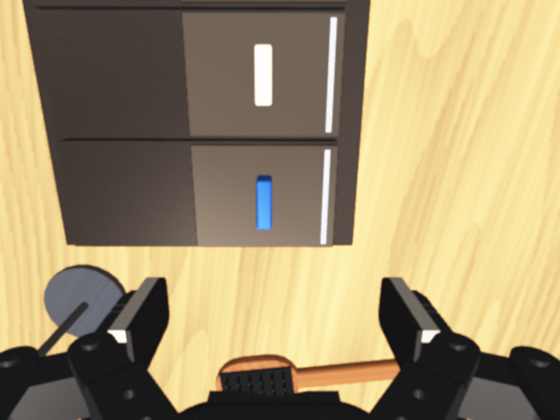

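The wrist view shows the blue pull at (264,203) and the white pull at (263,75). Both panels are shut. Now I'll measure the pulls.

Run:
```python
from h import *
z=np.load("w1.npz");T=z["T"];d=z["d"];im=cv2.imread("pics/w1.png");hsv=cv2.cvtColor(im,cv2.COLOR_BGR2HSV)
for k,lo,hi in (("blue",(100,150,140),(125,255,255)),("white",(0,0,200),(180,60,255))):
    m=cv2.inRange(hsv,lo,hi);m[:, :240]=0;m[:,290:]=0;m[250:]=0
    n,l,s,c=cv2.connectedComponentsWithStats(m);i=1+np.argmax(s[1:,4])
    cnt,_=cv2.findContours((l==i).astype(np.uint8),0,2);p=cv2.boxPoints(cv2.minAreaRect(cnt[0]))
    W=plane("wrist",p,.066,T);C=W.mean(0);e=[np.linalg.norm(W[j]-W[(j+1)%4]) for j in range(2)]
    vv,uu=np.where(l==i);D=np.median(dpt("wrist",uu,vv,d[vv,uu],T),0)
    print(k,c[i].round(1),C.round(4),np.round(e,4),"depth",D.round(4))
```

```text
blue [263.6 203.2] [0.53   0.1588 0.066 ] [0.0098 0.0384] depth [0.5302 0.1575 0.0663]
white [262.8  74.1] [0.5435 0.0667 0.066 ] [0.0115 0.0394] depth [0.5434 0.0658 0.0661]
```

Run:
```python
from h import *
th=.147;sx=np.array([np.cos(th),np.sin(th),0])
P=np.array([.5300,.1580,0])
A=att(th)
move_pose(P+[0,0,.10],A)
move_linear(P+[0,0,.050],A,.1);st()
close_gripper(30);st()
s=sense()["eef_pos"]
move_linear(P+[0,0,.05]+sx*.1,None,.1);st()
for a in (.107,.110,.112):
    move_linear(P+[0,0,.05]+sx*a,None,.05);st()
```

```text
t3.5 [0.5306 0.1584 0.051 ] F [ 0.7 -0.9  0.6] w0.0854
t4.2 [0.5301 0.158  0.0502] F [-0.1  0.4  3.4] w0.0109
t5.3 [0.6307 0.1728 0.0502] F [ 1.7 -0.7  3.9] w0.0112
t5.6 [0.6367 0.1737 0.0502] F [ 1.8 -1.2  4. ] w0.0113
t5.9 [0.6384 0.1739 0.0502] F [-1.5 -0.3  6.8] w0.0115
t6.1 [0.6384 0.1739 0.0501] F [-8.9  0.7 12.3] w0.0113
```

Run:
```python
from h import *
th=.147;A=att(th);s=sense()["eef_pos"]
ungrasp();move_linear([s[0],s[1],.12],A,.15)
move_pose([.527,.150,.16],A);st();shot("w2")
```

```text
t8.0 [0.5262 0.1499 0.1598] F [ 1.  -0.1 -0.7] w0.0852
```

View pics/w2.png

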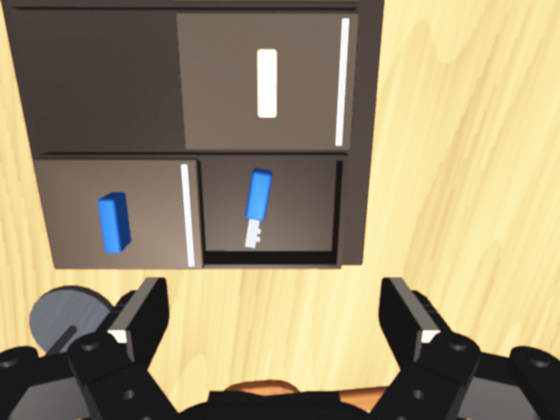

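The panel is open. The key's fob is at (259,195) and its blade at (253,233). The opened panel's near edge is at column ~200 and the near wall at column ~338.

Run:
```python
from h import *
th=.147;sx=np.array([np.cos(th),np.sin(th),0]);sy=np.array([-sx[1],sx[0],0]);C=np.array([.53,.158,0])
z=np.load("w2.npz");T=z["T"];d=z["d"];im=cv2.imread("pics/w2.png");hsv=cv2.cvtColor(im,cv2.COLOR_BGR2HSV)
def loc(p): p=np.atleast_2d(p)-C; return np.c_[p@sx,p@sy,p[:,2]].round(4)
m=cv2.inRange(hsv,(100,150,110),(125,255,255));m[:,:215]=0;m[:,320:]=0;m[260:]=0
n,l,s,c=cv2.connectedComponentsWithStats(m);i=1+np.argmax(s[1:,4])
cnt,_=cv2.findContours((l==i).astype(np.uint8),0,2);p=cv2.boxPoints(cv2.minAreaRect(cnt[0]))
W=plane("wrist",p,.028,T);print("fob box",loc(W).tolist(),"C",loc(W.mean(0)),W.mean(0).round(4))
vv,uu=np.where(l==i);Q=dpt("wrist",uu,vv,d[vv,uu],T);print("depth",loc(np.median(Q,0)),np.percentile(Q[:,2],[5,50,95]).round(4))
t=Q[Q[:,2]>np.median(Q[:,2])-.003];r=cv2.minAreaRect((loc(t)[:,:2]*1000).astype(np.float32));print("top pts rect (mm)",r)
# along rows: depth profile in x across cubby
for row in (185,215,):
    u=np.arange(185,360,3);Q=loc(dpt("wrist",u,np.full(len(u),row),d[row,u],T));print([(int(a),int(1e3*q[0]),int(1e3*q[2])) for a,q in zip(u,Q)])
b=plane("wrist",[[253,240]],.02,T);print("blade end",loc(b))
```

```text
fob box [[0.0189, 0.0072, 0.028], [0.0117, -0.0322, 0.028], [-0.0032, -0.0297, 0.028], [0.0034, 0.01, 0.028]] C [[ 0.0077 -0.0112  0.028 ]] [0.5392 0.1481 0.028 ]
depth [[ 0.0075 -0.012   0.0282]] [0.0259 0.0282 0.0295]
top pts rect (mm) ((2.9614899158477783, -37.98895263671875), (94.88482666015625, 15.390408515930176), 80.02487182617188)
[(185, 60, 44), (188, 57, 45), (191, 55, 45), (194, 53, 44), (197, 51, 45), (200, 55, 17), (203, 54, 9), (206, 51, 10), (209, 48, 10), (212, 46, 11), (215, 44, 9), (218, 41, 10), (221, 39, 9), (224, 36, 11), (227, 34, 10), (230, 31, 10), (233, 29, 10), (236, 26, 10), (239, 24, 10), (242, 21, 10), (245, 19, 11), (248, 16, 10), (251, 13, 27), (254, 10, 27), (257, 8, 27), (260, 6, 28), (263, 3, 28), (266, 1, 28), (269, 0, 28), (272, -3, 10), (275, -5, 10), (278, -8, 9), (281, -10, 9), (284, -13, 10), (287, -15, 9), (290, -18, 10), (293, -20, 9), (296, -22, 10), (299, -25, 11), (302, -27, 10), (305, -30, 10), (308, -32, 10), (311, -35, 11), (314, -37, 9), (317, -40, 10), (320, -42, 10), (323, -45, 9), (326, -48, 9), (329, -50, 9), (332, -52, 10), (335, 
[... 361 characters left out ...]
0, 32, 11), (233, 29, 12), (236, 27, 11), (239, 24, 11), (242, 22, 9), (245, 19, 10), (248, 16, 27), (251, 13, 28), (254, 11, 29), (257, 8, 30), (260, 6, 28), (263, 4, 28), (266, 2, 9), (269, 0, 11), (272, -3, 10), (275, -5, 10), (278, -8, 10), (281, -10, 10), (284, -13, 8), (287, -15, 11), (290, -18, 10), (293, -20, 10), (296, -23, 9), (299, -25, 10), (302, -28, 9), (305, -31, 10), (308, -33, 9), (311, -36, 10), (314, -38, 10), (317, -41, 11), (320, -44, 8), (323, -46, 9), (326, -48, 10), (329, -51, 10), (332, -54, 10), (335, -55, 18), (338, -54, 32), (341, -55, 39), (344, -58, 37), (347, -67, 5), (350, -70, 6), (353, -72, 6), (356, -75, 7), (359, -77, 6)]
blade end [[0.0129 0.03   0.02  ]]
```

Run:
```python
from h import *
th=.147;sx=np.array([np.cos(th),np.sin(th),0]);sy=np.array([-sx[1],sx[0],0]);C=np.array([.53,.158,0])
k=.173;n=np.cos(k)*sx-np.sin(k)*sy;l=np.sin(k)*sx+np.cos(k)*sy   # fob normal, long axis
F=C+.0077*sx-.0112*sy+.002*l
B=att(th-k-np.pi/2)
close_gripper(20)
move_pose(F+n*.0255+[0,0,.10],B)
move_linear(F+n*.0255+[0,0,.015],None,.1);st()
move_linear(F+n*.0065+[0,0,.015],None,.04);st()
move_linear(F+n*.012+[0,0,.015],None,.04)
move_linear(F+n*.012+[0,0,.11],None,.15);st()
ungrasp()
move_pose([.527,.150,.16],att(th));st();shot("w3")
```

```text
t11.3 [0.5652 0.1497 0.0155] F [ 0.5  1.6 -1.4] w0.0003
t12.0 [0.5458 0.15   0.0152] F [-1.5  0.2 -0.6] w-0.0001
t13.0 [0.5507 0.1495 0.1092] F [-0.7 -0.3 -0.9] w-0.0002
t15.3 [0.527  0.15   0.1599] F [ 0.4  0.1 -0.2] w0.0851
```

View pics/w3.png

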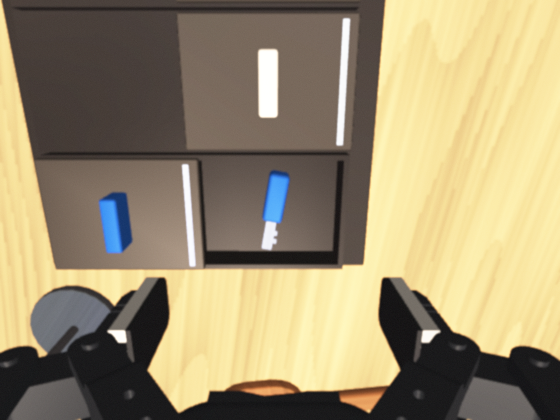

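The push moved the key toward -x: the fob is now at (276,197), still upright, with the blade at (270,235). I'll measure it again.

```bash
cat >> h.py <<'E'
th=.147;sx=np.array([np.cos(th),np.sin(th),0]);sy=np.array([-sx[1],sx[0],0]);C=np.array([.53,.158,0])
def loc(p): p=np.atleast_2d(p)-C; return np.c_[p@sx,p@sy,p[:,2]].round(4)
E
python3 - <<'E'
from h import *
z=np.load("w3.npz");T=z["T"];d=z["d"];im=cv2.imread("pics/w3.png");hsv=cv2.cvtColor(im,cv2.COLOR_BGR2HSV)
m=cv2.inRange(hsv,(100,150,110),(125,255,255));m[:,:215]=0;m[:,320:]=0;m[260:]=0
n,l,s,c=cv2.connectedComponentsWithStats(m);i=1+np.argmax(s[1:,4])
cnt,_=cv2.findContours((l==i).astype(np.uint8),0,2);p=cv2.boxPoints(cv2.minAreaRect(cnt[0]))
W=plane("wrist",p,.028,T);L=loc(W);print(L.tolist(),loc(W.mean(0)))
e=[L[(j+1)%4]-L[j] for j in range(2)];e=max(e,key=np.linalg.norm);e=e*np.sign(e[1]);print("k",np.arctan2(e[0],e[1]),np.linalg.norm(e))
vv,uu=np.where(l==i);Q=dpt("wrist",uu,vv,d[vv,uu],T);print("depth",loc(np.median(Q,0)),np.percentile(Q[:,2],[5,50,95]).round(4))
E
```

```text
[[0.006, 0.0089, 0.028], [-0.0011, -0.0307, 0.028], [-0.0162, -0.028, 0.028], [-0.0097, 0.0119, 0.028]] [[-0.0052 -0.0095  0.028 ]]
k 0.1774079733204628 0.040231455355231684
depth [[-0.0053 -0.0102  0.0281]] [0.0261 0.0281 0.0294]
```

Run:
```python
from h import *
k=.177;n=np.cos(k)*sx-np.sin(k)*sy;l=np.sin(k)*sx+np.cos(k)*sy
F=C-.0052*sx-.0098*sy+.004*l;A=att(th-k)
move_pose(F+[0,0,.09],A)
move_linear(F+[0,0,.030],None,.08);st()
f0=sense()["wrist_force"]
for z in (.027,.0245,.0225,.021):
    move_linear(F+[0,0,z],None,.03);st()
    if np.linalg.norm(sense()["wrist_force"]-f0)>6: break
shot("w4")
```

```text
t16.7 [0.5268 0.1518 0.0305] F [-0.1 -0.2 -0.3] w0.0852
t16.9 [0.5264 0.1516 0.0271] F [-0.1  0.2  0.7] w0.0855
t17.2 [0.5263 0.1515 0.0244] F [-0.2 -0.1  0.9] w0.0857
t17.4 [0.5263 0.1515 0.0224] F [-0.9 -0.4  0.9] w0.0853
t17.7 [0.5262 0.1514 0.0209] F [-1.9 -0.2  1.4] w0.0854
```

View pics/w4.png

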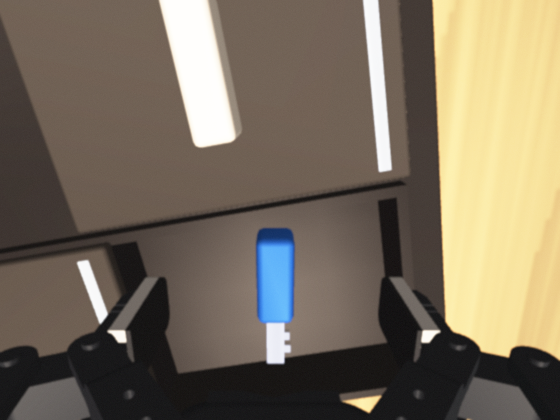

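The fob is centred between the open fingers at (275,275), with under 2 N of contact. Closing on it now.

Run:
```python
from h import *
close_gripper(40);st()
s=sense()["eef_pos"]
move_linear([s[0],s[1],.05],None,.05);st()
move_linear([s[0],s[1],.17],None,.15);st();shot("w5")
im,d=read_camera("top");cv2.imwrite("pics/top5.png",im)
```

```text
t18.4 [0.5266 0.1516 0.0212] F [0.5 0.5 2.1] w0.0143
t19.1 [0.5265 0.1516 0.05  ] F [-0.4 -0.1 -0.8] w0.0144
t20.0 [0.526  0.1513 0.169 ] F [ 0.7  0.7 -0.7] w0.0145
```

View pics/w5.png

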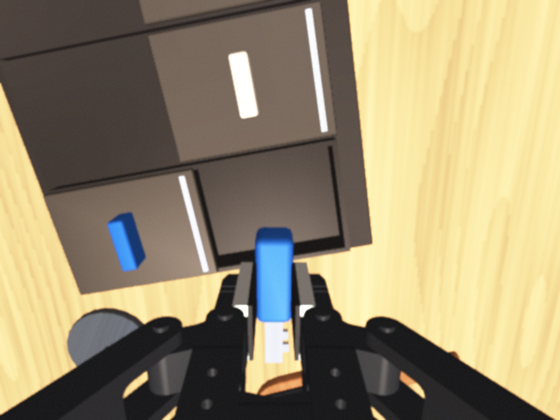

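The key is held, with the fob between the pads at (275,275). The cubby below is empty. Next I'll carry it to the bowl.

Run:
```python
from h import *
k=.177;l=np.sin(k)*sx+np.cos(k)*sy;A=att(th-k)
Bc=np.array([.487,-.377,0])-.005*l
move_pose(Bc+[0,0,.19],A);st()
T,im,d=shot("w6")
v,u=np.mgrid[:420,:560];P=dpt("wrist",u.ravel(),v.ravel(),d.ravel(),T)
r=np.hypot(*(P[:,:2]-[.487,-.377]).T);m=(P[:,2]>.048)&(P[:,2]<.062)&(r>.07)&(r<.1);q=P[m]
X=np.linalg.lstsq(np.c_[2*q[:,:2],np.ones(len(q))],(q[:,:2]**2).sum(1),rcond=None)[0]
print("rim",X[:2],np.sqrt(X[2]+X[:2]@X[:2]),len(q))
```

```text
t22.1 [ 0.4874 -0.3812  0.19  ] F [0.5 0.7 0.3] w0.0145
rim [ 0.48742821 -0.37681282] 0.0811861703676401 4738
```

View pics/w6.png

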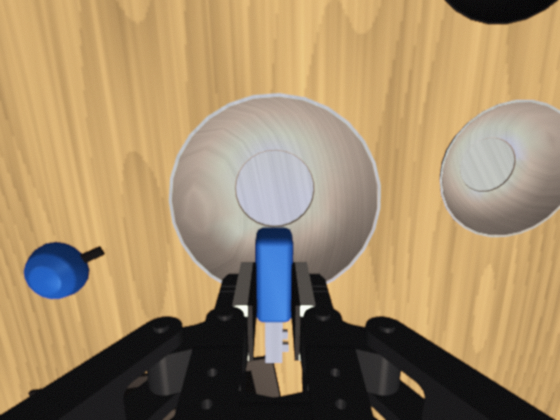

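The tool is above the large grey bowl, rim centre (275,192), and the centre agrees at (0.487, -0.377). Lowering the key into it.

Run:
```python
from h import *
k=.177;l=np.sin(k)*sx+np.cos(k)*sy
Bc=np.array([.4873,-.377,0])-.005*l
move_linear(Bc+[0,0,.05],None,.12)
move_linear(Bc+[0,0,.022],None,.05);st();f0=sense()["wrist_force"]
for z in (.020,.0185,.017,.016,.015):
    move_linear(Bc+[0,0,z],None,.03);st()
    if sense()["wrist_force"][2]-f0[2]>3: break
ungrasp();st()
move_linear(Bc+[0,0,.08],None,.08);st()
move_linear(Bc+[0,0,.19],None,.2);st();shot("w7")
```

```text
t24.1 [ 0.4872 -0.3821  0.0219] F [-0.1  0.8 -0.7] w0.0146
t24.4 [ 0.4872 -0.382   0.0201] F [-0.1  0.7 -0. ] w0.0144
t24.6 [ 0.4871 -0.382   0.0185] F [-0.3 -0.3 -0.5] w0.0143
t24.9 [ 0.4871 -0.382   0.0169] F [ 0.2 -0.4 -0.6] w0.0145
t25.1 [ 0.4871 -0.382   0.0159] F [ 1.3 -0.   0.1] w0.0143
t25.4 [ 0.4873 -0.3821  0.0152] F [0.1 0.7 2.2] w0.0147
t26.1 [ 0.4871 -0.382   0.015 ] F [ 0.7 -0.1 -0.6] w0.0857
t27.1 [ 0.4868 -0.3818  0.0795] F [ 1.2 -0.3 -0.5] w0.0854
t27.8 [ 0.4867 -0.3816  0.1892] F [ 0.7 -0.3 -0.7] w0.0856
```

View pics/w7.png

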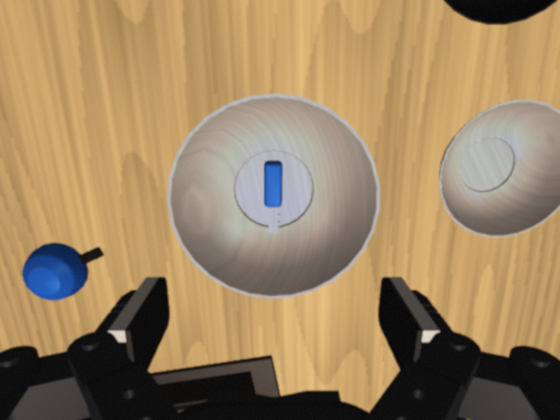

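The key lies flat on the bowl's floor, with its fob at (273,184), and the bowl hasn't moved. Now I'll shut the panel.

Run:
```python
from h import *
A=att(th);P=np.array([.5300,.1580,0]);Q=np.array([.6384,.1739,0])
move_pose(Q+[0,0,.13],A)
move_linear(Q+[0,0,.05],None,.1);st()
close_gripper(30);st()
move_linear(P+[0,0,.05]+sx*.008,None,.1);st()
for a in (.003,.0,-.0015,-.003):
    move_linear(P+[0,0,.05]+sx*a,None,.04);st()
move_linear(P+[0,0,.05]+sx*0,None,.04);st()
ungrasp();s=sense()["eef_pos"]
move_linear([s[0],s[1],.12],None,.12)
move_pose([.522,.155,.19],A);shot("w8")
move_pose([.35,.30,.35],A);st()
for n in ("top","side"):
    im,d=read_camera(n);cv2.imwrite(f"pics/{n}9.png",im)
```

```text
t30.8 [0.6389 0.1741 0.0506] F [-0.6  0.5  0.1] w0.0855
t31.5 [0.6384 0.1739 0.0502] F [-1.6  0.3  2.3] w0.0116
t32.7 [0.5379 0.1592 0.0502] F [-1.8  0.3  5.8] w0.0112
t32.9 [0.5332 0.1585 0.0502] F [ 0.9 -0.2  4.8] w0.0113
t33.2 [0.5301 0.1581 0.0502] F [ 0.4 -0.   5.8] w0.0109
t33.4 [0.5295 0.158  0.0502] F [ 5.3 -2.7  1.5] w0.0111
t33.7 [0.5294 0.158  0.0502] F [12.9 -2.9 -3.8] w0.0111
t33.9 [0.5304 0.1581 0.0501] F [ 2.1 -1.3  5.5] w0.0106
t36.9 [0.3501 0.2996 0.3487] F [-0.5  0.4 -1.1] w0.0852
```

View pics/w8.png

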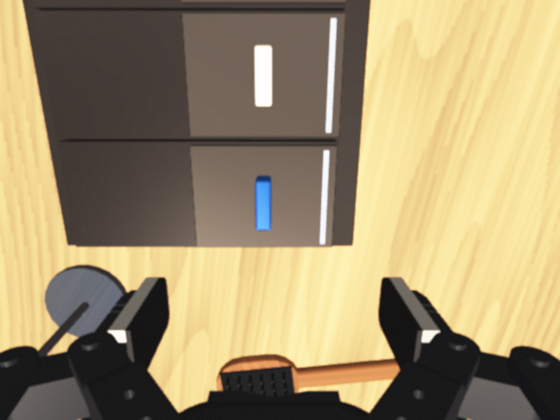

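View pics/top9.png

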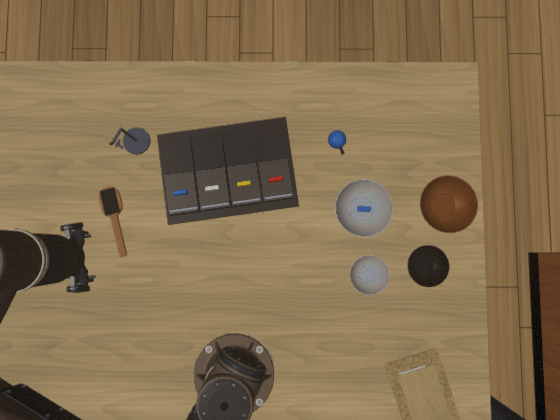

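Everything stands where it was, and the key is in the bowl at (364,209). But backing off 1 mm while still gripping probably pulled the panel about 1 mm open, so I'll press it home again and let go against the stop.

Run:
```python
from h import *
A=att(th);P=np.array([.5300,.1580,0])
move_pose(P+[0,0,.13],A)
move_linear(P+[0,0,.05]+.001*sx,None,.1)
close_gripper(30);st()
for a in (-.001,-.003):
    move_linear(P+[0,0,.05]+sx*a,None,.04);st()
hold(.2);st();ungrasp();st();s=sense()["eef_pos"]
move_linear([s[0],s[1],.12],None,.12)
move_pose([.522,.155,.19],A);T,im,d=shot("w10")
a=cv2.imread("pics/w1.png")
for nm in ("w1","w8","w10"):
    im=cv2.imread(f"pics/{nm}.png");h=cv2.cvtColor(im,cv2.COLOR_BGR2HSV)
    m=cv2.inRange(h,(100,150,140),(125,255,255));m[:,:240]=0;m[:,290:]=0;m[250:]=0
    M=cv2.moments(m,True);c=(M["m10"]/M["m00"],M["m01"]/M["m00"])
    m=cv2.inRange(h,(0,0,200),(180,60,255));m[:,:240]=0;m[:,290:]=0;m[150:]=0
    M=cv2.moments(m,True);w=(M["m10"]/M["m00"],M["m01"]/M["m00"])
    t=np.load(nm+".npz")["T"];print(nm,loc(plane("wrist",[c,w],.066,t)).tolist())
move_pose([.35,.30,.35],A);st()
im,d=read_camera("top");cv2.imwrite("pics/top11.png",im)
im0=cv2.imread("pics/top0.png");df=cv2.absdiff(im,im0).max(2)
n,l,s,c=cv2.connectedComponentsWithStats((df>50).astype(np.uint8));print([(r.tolist()) for r in s[1:] if r[4]>8])
```

```text
t39.8 [0.5311 0.1581 0.0502] F [-1.3 -1.   3.2] w0.0111
t40.0 [0.5295 0.1579 0.0502] F [ 2.7 -2.   0.5] w0.0112
t40.3 [0.5293 0.158  0.0502] F [12.4 -4.3 -6.7] w0.0116
t40.5 [0.5293 0.158  0.0503] F [11.9 -3.7 -5.9] w0.0112
t41.2 [0.527  0.1576 0.05  ] F [-0.6 -0.3 -1. ] w0.0851
w1 [[0.0001, -0.0002, 0.066], [-0.0002, -0.093, 0.066]]
w8 [[0.0006, -0.0003, 0.066], [-0.0002, -0.0928, 0.066]]
w10 [[-0.0002, -0.0002, 0.066], [-0.0002, -0.0928, 0.066]]
t43.4 [0.3501 0.2996 0.3487] F [-1.3 -0.3 -0.5] w0.0855
[[357, 206, 14, 6, 76], [28, 222, 68, 71, 2590], [0, 230, 42, 94, 2451], [204, 351, 12, 9, 44], [202, 360, 6, 8, 26], [206, 367, 7, 10, 13], [252, 372, 5, 23, 29], [0, 378, 82, 42, 1915], [186, 404, 14, 16, 111], [250, 412, 6, 8, 29]]
```

The panel is shut, with its pull at -0.2 mm, in line with the white pull. Comparing the first and last top views, only the key and the arm have changed.

Run:
```python
from bench import *
print(finish_job())
```

```text
the job is handed in; nothing more can be done
None
```

The key is in the larger grey steel bowl, the blue-pull panel is shut again, and the job was handed in at about 43 s of the 72 s allowed.

- **Opening:** I gripped the blue pull and slid the panel to its end stop, 109.6 mm by the arm's reading (nominal 110 mm).
- **Taking the key:** It lay too far to +x for the open fingers to fit around it in the compartment. I first pushed it about 13 mm towards the robot with closed fingers, then gripped the fob.
- **Placing it:** I lowered the key until it touched the bowl's floor (about 2 N) and then let go. The picture afterwards shows it lying flat on the floor of the bowl.
- **Shutting:** The first time, I backed off about 1 mm while still gripping and pulled the panel slightly open. I pressed it home again at about 12 N and let go against the stop.

**Last checks:** The blue pull now sits within 0.3 mm of where it started. In the before-and-after top views, only the key and the arm differ, so the other panels, bowl, bell, brush and hook stand have not moved. The highest wrist force I read was about 15 N. No final check failed or disagreed.

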